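# Change over two worktop isolators

### The job

Two isolator switches are fixed to the worktop, and their shared supply cannot carry both at once. First turn the red handle from on to off, then turn the green handle from off to on, each fully home in its detent. Turn them gently, do not squeeze or push hard, let go at the end, and leave the tin, jar, glass, mug and travel cup where they stand.

Things in the scene. Friction and masses are not known exactly. Their poses are not given: they have to be found in the camera images.
- red_box: Isolator with the red handle: grey and white case, 120 x 120 mm, fixed. Origin: centre of underside, z up; x points to the side with a black plug (away from the robot within 0.35 rad). Cover top at 63 mm, yellow 84 mm disc under the handle at 67 mm above the worktop. On the cover a black dot marks off (30 degrees left of the x axis, seen from above), a black bar marks on (30 degrees right).
- red_handle (a joint): Angle of the red handle about the vertical axis through the box's centre: 0 = off (pointer at the dot), 1.047 = on (pointer at the bar), growing clockwise seen from above; stops at both ends. Starts on (1.047). An over-centre spring holds it at either end: about 0.13 N m moves it off, falling to almost none half way; 0.1 rad past half way and free, it goes on to that end by itself.
- red_grip (a point): Centre of the top of the red handle, on its axis, 103 mm above the worktop; turns with it: x along the bar to the end with the white pointer, z up. Bar 80 mm long, 16 wide, its sides free from 73 mm (top of a 48 mm round skirt) to 103 mm above the worktop. Pinch it across its width or push near an end; a 12 N grip is enough; all forces on an isolator added must stay below 50 N.
- green_box: Isolator with the green handle: grey and white case, 120 x 120 mm, fixed. Origin: centre of underside, z up; x points to the side with a black plug (away from the robot within 0.35 rad). Cover top at 63 mm, yellow 84 mm disc under the handle at 67 mm above the worktop. On the cover a black dot marks off (30 degrees left of the x axis, seen from above), a black bar marks on (30 degrees right).
- green_handle (a joint): Angle of the green handle about the vertical axis through the box's centre: 0 = off (pointer at the dot), 1.047 = on (pointer at the bar), growing clockwise seen from above; stops at both ends. Starts off (0). An over-centre spring holds it at either end: about 0.13 N m moves it off, falling to almost none half way; 0.1 rad past half way and free, it goes on to that end by itself.
- green_grip (a point): Centre of the top of the green handle, on its axis, 103 mm above the worktop; turns with it: x along the bar to the end with the white pointer, z up. Bar 80 mm long, 16 wide, its sides free from 73 mm (top of a 48 mm round skirt) to 103 mm above the worktop. Pinch it across its width or push near an end; a 12 N grip is enough; all forces on an isolator added must stay below 50 N.
- tin: Round food tin, 75 mm diameter, 58 mm high. Bystander, loose; origin at the centre of its underside.
- jar: Jar with a red lid, 58 x 62 mm, 86 mm high. Bystander, loose; origin at the centre of its underside.
- glass: Clear drinking glass, 81 mm diameter, 91 mm high. Bystander, loose; origin at the centre of its underside.
- mug: White mug with a handle, 92 x 127 mm, 95 mm high. Bystander, loose; origin at the centre of its underside.
- travel_cup: Red travel cup with a white lid, 64 mm diameter, 119 mm high. Bystander, loose; origin at the centre of its underside.

How it is judged (in metres and radians):
On the way, in this order (a step that is already met when the one before it is completed fails the run):
1. the red handle is off while the green one is still off (value of joint each of red_handle, green_handle below 0.1 rad), for 0.2 s.
2. the green handle is on, the red one still off (value of joint green_handle above 0.947 rad and value of joint red_handle below 0.1 rad), for 0.2 s.
At the end, for the whole second after the job is handed in: The red handle stands at off and the green handle at on, each within 0.1 rad of its stop; both handles and the bystanders are at rest (all of step 2 and velocity of joint red_handle between -0.05 and 0.05 rad/s and velocity of joint green_handle between -0.05 and 0.05 rad/s and linear speed of each of tin, jar, glass, mug, travel_cup below 0.02 m/s); the robot touches nothing.
It fails at once if both isolators on at once (green handle past half way while the red one is past half way towards on) (value of joint each of red_handle, green_handle above 0.524 rad).
It fails at once if more than 50 N of arm or finger force on an isolator (contact force between any of the arm, the fingers and red_box above 50 N or contact force between any of the arm, the fingers and green_box above 50 N).
It fails at once if the tin, jar, glass, mug or travel cup is shifted by more than 25 mm or tipped (distance of any of tin, jar, glass, mug, travel_cup from where it was at the start of the episode above 0.025 m or angle between any of tin, jar, glass, mug, travel_cup's own z axis and vertical above 0.4 rad).
It also fails if it takes over 53 s, if anything falls off the work surface, if the arm or the gripper's body presses on something with over 40 N, if the wrist force passes 120 N, or if a joint passes its speed limit or range.

### The arm

A 6-joint arm with a two-finger parallel gripper is mounted at the origin on a cart in front of the work surface, level with it; the furniture and walls round the work are solid. World frame = base frame: x ahead of the robot, y to its left, z up, the work surface at z = 0. Lengths are in m, angles in degrees, forces in N, time in s.
With the tool pointing down it reaches from about 0.35 to 0.875 m from the base axis. Payload 4.2 kg.
Tool frame: the origin (TCP) lies between the finger pads; the fingertips stand 17 mm ahead of it and the grasp point (between the pads) lies 2 mm behind it; z points along the fingers, y is the line along which they close (so a half turn about z gives the same grasp; the last joint's range is limited). The gripper opens to 87 mm and grips with 3 to 60 N. Pads are 19 mm wide; open, the fingers measure 117 mm over their backs; the gripper's body (75 mm by 190 mm) begins 51 mm behind the grasp point.
Start: joints at [85.692, 22.042, 0.453, 0, -68.411, -14.817], TCP at [0.205, 0.59, 0.24] pointing down, gripper open.
Joint ranges: [-179.83, 179.83], [-69.29, 118.12], [-61.27, 80.66], [-181.25, 117.63], [-171.15, -9.14], [-177.46, 177.46]. Speed limits (degrees/s): [159.86, 159.86, 180, 180, 180, 180].

### API

Orientations are given as a 3x3 rotation matrix whose columns are the frame's x, y, z axes.
In Python, from station import r gives the robot as it stands.
- The arm moves only by the tool servo_tool, never from a script. Its argument "targets" is a list of rows, each a list of 5 numbers: the shift along the world's x, y, z in units of 30 mm (1.0 is 30 mm), then the turn about the world's z in rad, then the finger opening in mm, from 0 to 87. In form: [[x, y, z, turn, gripper], ...]. A call has exactly 5 rows; each row is the pose to reach, as a shift and turn from the pose commanded when the call began; what a row does not reach only later rows make up. A row lasts 1/12 s, in which the tool goes at most 41.7 mm and 7.16 degrees, less where a joint would pass 70% of its speed; a pose out of reach is approached as far as the arm can. A call with a gripper value outside its range is refused whole. The fingers move at their own pace and stop on an object; the grip force is fixed at half the most. Time passes only in rows, so rows that repeat a pose let the fingers close, or fill a call up. It gives the time, the measured TCP pose, the force, the opening and the grip force at its end, in the units of the state.
- r.sense(): the state, without advancing time (a new reading comes with each control period).
- r.capture(name): name is "scene" or "side" or "wrist"; returns a dict with "pixels" (384x512x3 uint8, red, green, blue), "fx", "fy", "cx", "cy" (pixels), "world_from_camera" (4x4, takes a point from camera to world coordinates). Camera axes: x right, y down, z forward; pixel columns grow to the right and rows downward; lengths in m; the calibration is good to about 2 mm. A picture is of the moment at which its call begins. There is no depth.
- r.finish_job(): hands the job in; it is judged then, once.
The state is a dict: "time_s": time; "joints": joint angles; "joint_velocities": joint speeds; "effort": joint torques, N m; "tcp_pos": TCP position; "ee_rot": TCP orientation; "wrist_force": force on the tool from outside, world axes, zero at the start; "moment": the same for the moment, N m; "gripper_width": opening from 0.0 (shut) to 1.0 (fully open); "gripper_force": force on a finger pad.
Only numpy, scipy, OpenCV 4.12 (cv2) and the standard library are available. Lean on these libraries where they do the work, as an engineer would, in place of code of your own. Each camera call takes 0.05 s, during which the arm holds its last target. There are 200 camera calls.

## Working session

There is one attempt and no reset: what is moved stays moved. The work goes in short steps, Python scripts to look and compute and a tool call to move; the robot and the scene stay as the last step left them, time stands still between calls to the robot, and variables do not carry over. Pictures are saved under pics/ and viewed, at most 12 in all, crops included, and the job is handed in when it is done.

Besides the shell and the picture viewer there is one more tool, called after ">>>" as name([rows], argument=value, ...), one row to a line, values as JSON. servo_tool: Moves the arm, as the interface text tells. Its arguments: {"type":"object","properties":{"targets":{"type":"array","items":{"type":"array","items":{"type":"number"}}}},"required":["targets"]}

```bash
mkdir -p pics; cat > h.py <<'E'
import numpy as np, cv2
from station import r
def cap(n,f):
    c=r.capture(n); cv2.imwrite('pics/'+f+'.png',cv2.cvtColor(c['pixels'],cv2.COLOR_RGB2BGR)); np.save('pics/'+f+'.npy',c,allow_pickle=True); return c
def load(f): return np.load('pics/'+f+'.npy',allow_pickle=True).item()
def ray(c,uv):
    T=np.array(c['world_from_camera']); d=T[:3,:3]@[(uv[0]-c['cx'])/c['fx'],(uv[1]-c['cy'])/c['fy'],1]; return T[:3,3],d/np.linalg.norm(d)
def onz(c,uv,z):
    o,d=ray(c,uv); return o+d*(z-o[2])/d[2]
def tri(c1,a,c2,b):
    o1,d1=ray(c1,a);o2,d2=ray(c2,b); s=np.linalg.lstsq(np.c_[d1,-d2],o2-o1,rcond=None)[0]; p,q=o1+d1*s[0],o2+d2*s[1]; return (p+q)/2,np.linalg.norm(p-q)
E
python3 - <<'E'
from h import *
for n in('scene','side','wrist'):
    c=cap(n,n+'0'); print(n,np.round(c['world_from_camera'],3).tolist(),c['fx'])
a=[cv2.imread(f'pics/{n}0.png') for n in('scene','side')]
cv2.imwrite('pics/w.png',a[0])
E
```

```text
scene [[0.833, -0.407, 0.375, 0.102], [-0.554, -0.606, 0.571, -0.662], [-0.006, -0.684, -0.73, 0.97], [0.0, 0.0, 0.0, 1.0]] 375.8188988715282
side [[-0.063, -0.748, 0.661, -0.145], [-0.998, 0.061, -0.027, 0.073], [-0.02, -0.661, -0.75, 0.891], [0.0, 0.0, 0.0, 1.0]] 382.22334886700736
wrist [[-0.328, -0.907, -0.263, 0.276], [-0.945, 0.316, 0.089, 0.567], [0.002, 0.278, -0.961, 0.383], [0.0, 0.0, 0.0, 1.0]] 327.03877256411073
```

View pics/scene0.png

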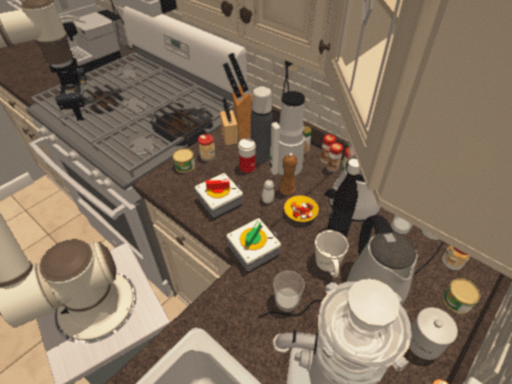

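View pics/side0.png

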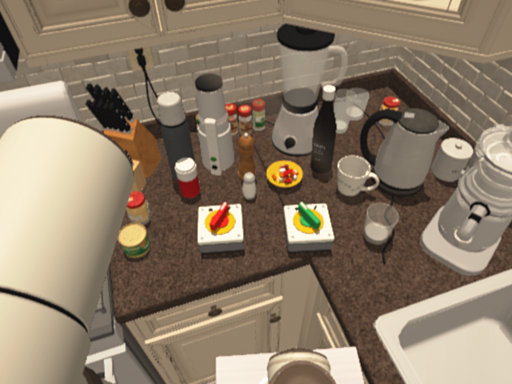

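The scene view shows the red isolator at about (219,190) and the green at (254,237). In the side view they are at (220,218) and (309,218). The jar, travel cup and tin are left of red, and the mug and glass are right of green.

```bash
cat > m.py <<'E'
from h import *
def masks(c,roi):
    hsv=cv2.cvtColor(c['pixels'],cv2.COLOR_RGB2HSV); x0,y0,x1,y1=roi
    R=np.zeros(hsv.shape[:2],np.uint8); R[y0:y1,x0:x1]=255
    f=lambda lo,hi: cv2.inRange(hsv,lo,hi)&R
    return dict(y=f((19,150,120),(33,255,255)),r=f((0,170,90),(8,255,255))|f((172,170,90),(180,255,255)),g=f((45,120,50),(85,255,255)))
def big(m):
    k=max(cv2.findContours(m,cv2.RETR_EXTERNAL,cv2.CHAIN_APPROX_NONE)[0],key=cv2.contourArea); return k
def disc(c,m,z=.067):
    # yellow outline points on the plane, robust circle (r=42) fit
    from scipy.optimize import least_squares
    k=cv2.convexHull(np.argwhere(m)[:,::-1].astype(np.int32)).reshape(-1,2)
    p=np.array([onz(c,q,z)[:2] for q in k]); 
    s=least_squares(lambda v:np.hypot(*(p-v[:2]).T)-v[2],[*p.mean(0),.042],loss='soft_l1',f_scale=.002); return s.x
E
python3 - <<'E'
from m import *
S,D=load('scene0'),load('side0')
for col,ra,rb in(('r',(190,165,248,222),(195,190,246,254)),('g',(222,210,285,275),(283,190,336,252))):
    P=[]
    for c,roi in((S,ra),(D,rb)):
        M=masks(c,roi); v=disc(c,M['y']); k=big(M[col]); 
        rect=cv2.minAreaRect(k); mu=cv2.moments(k); uv=(mu['m10']/mu['m00'],mu['m01']/mu['m00'])
        vx,vy,_,_=cv2.fitLine(k,cv2.DIST_L2,0,.01,.01).ravel()
        a,b=[onz(c,(uv[0]+s*8*vx,uv[1]+s*8*vy),.095) for s in(-1,1)]
        print(col,'disc',v.round(4),'handle c',np.round(uv,1),rect[1],'yaw',np.degrees(np.arctan2(*(b-a)[1::-1])))
        P.append((c,uv)); 
        T=np.array(c['world_from_camera']); q=T[:3,:3].T@(np.r_[v[:2],.067]-T[:3,3]); P[-1]+=((q[0]/q[2]*c['fx']+c['cx'],q[1]/q[2]*c['fy']+c['cy']),)
    print('handle tri',tri(P[0][0],P[0][1],P[1][0],P[1][1]),'disc tri',tri(P[0][0],P[0][2],P[1][0],P[1][2]))
a=cv2.resize(cv2.imread('pics/side0.png')[180:260,185:345],None,fx=4,fy=4,interpolation=2);b=cv2.resize(cv2.imread('pics/scene0.png')[160:275,185:290],None,fx=2.78,fy=2.78)
cv2.imwrite('pics/crop.png',cv2.resize(np.hstack([a,b[:320].copy() if b.shape[0]>=320 else cv2.copyMakeBorder(b,0,320-b.shape[0],0,0,0)]),None,fx=.84,fy=.84))
print(np.degrees(np.arctan2(*np.array(r.sense()['ee_rot'])[1::-1,1])),r.sense()['ee_rot'])
E
```

```text
r disc [0.4748 0.1383 0.0366] handle c [216.7 185.5] (22.422279357910156, 11.294185638427734) yaw -38.07783992138625
r disc [0.4762 0.1418 0.0398] handle c [219.4 218.9] (14.80000114440918, 30.0) yaw -27.07353360449753
handle tri (array([0.47317121, 0.14104596, 0.08265685]), np.float64(0.0017880425502992815)) disc tri (array([0.47698349, 0.14162633, 0.06427216]), np.float64(0.0021179289166557364))
g disc [ 0.5176 -0.0821  0.0872] handle c [252.8 236.4] (14.0, 20.0) yaw 28.469101785518763
g disc [ 0.4601 -0.0948  0.0398] handle c [308.4 217.9] (29.698482513427734, 14.142134666442871) yaw -151.19423176989636
handle tri (array([ 0.46171633, -0.09537895,  0.07557996]), np.float64(0.0008390054142967873)) disc tri (array([ 0.49491099, -0.09247714,  0.05988019]), np.float64(0.04947400619335938))
-109.13365694407793 [[ 9.44756599e-01 -3.27772477e-01 -4.15449700e-04]
 [-3.27772712e-01 -9.44755231e-01 -1.61348200e-03]
 [ 1.36356713e-04  1.66052084e-03 -9.99998612e-01]]
```

View pics/crop.png

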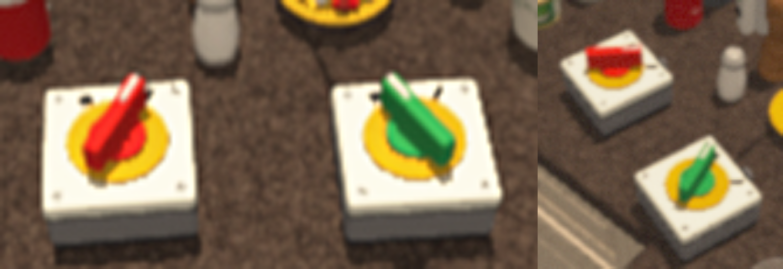

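View pics/wrist0.png

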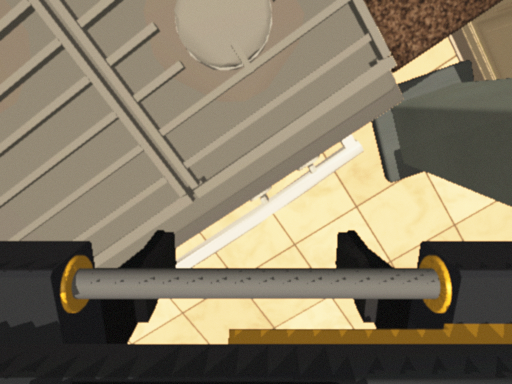

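The crop shows the red pointer at its bar (upper right) and the green pointer at its dot (upper left), as specified. The wrist view shows only the oven and floor. Red measures about (0.475, 0.141) and green about (0.461, -0.095). I'll go above red.

>>> servo_tool([
  [0.6,-1.0,0,0,87],
  [1.2,-2.0,0,0,87],
  [1.8,-3.0,0,0,87],
  [2.4,-4.0,0,0,87],
  [3.0,-5.0,0,0,87],
])

```text
time_s: 0.57
tcp_pos: [0.2951, 0.4388, 0.2392]
ee_rot: [[0.945, -0.327, -0.0], [-0.327, -0.945, -0.001], [-0.0, 0.001, -1.0]]
wrist_force: [0.4, -0.6, -0.7]
gripper_width: 0.998
gripper_force: 0.0
```

>>> servo_tool([
  [0.6,-1.0,0,-0.04,87],
  [1.2,-2.0,0,-0.08,87],
  [1.8,-3.0,0,-0.12,87],
  [2.4,-4.0,0,-0.16,87],
  [3.0,-5.0,0,-0.2,87],
])

```text
time_s: 0.98
tcp_pos: [0.3851, 0.2888, 0.2395]
ee_rot: [[0.86, -0.51, -0.0], [-0.51, -0.86, -0.0], [-0.0, 0.0, -1.0]]
wrist_force: [-0.2, 0.5, 0.1]
gripper_width: 0.999
gripper_force: 0.0
```

>>> servo_tool([
  [0.6,-1.0,0,0,87],
  [1.2,-2.0,0,0,87],
  [1.8,-3.0,0,0,87],
  [2.4,-4.0,0,0,87],
  [3.0,-5.0,0,0,87],
])

```text
time_s: 1.4
tcp_pos: [0.4751, 0.1388, 0.2395]
ee_rot: [[0.861, -0.509, -0.0], [-0.509, -0.861, 0.0], [-0.0, 0.0, -1.0]]
wrist_force: [0.4, 0.9, 0.1]
gripper_width: 0.998
gripper_force: 0.0
```

```bash
python3 - <<'E'
from h import *
s=r.sense(); print(s['tcp_pos'],s['joints'],np.degrees(np.arctan2(*np.array(s['ee_rot'])[1::-1,1])),s['time_s'])
cap('wrist','w1'); print(np.round(load('w1')['world_from_camera'],3))
E
```

```text
[0.47511342 0.13879471 0.23951774] [ 3.51152366e+01  9.31615336e+00 -1.73117692e+01 -8.31452066e-03
 -6.33759984e+01  2.43127011e+01] -120.57578851969258 1.4
[[-0.509 -0.827 -0.239  0.54 ]
 [-0.861  0.489  0.141  0.102]
 [ 0.     0.278 -0.961  0.384]
 [ 0.     0.     0.     1.   ]]
```

View pics/w1.png

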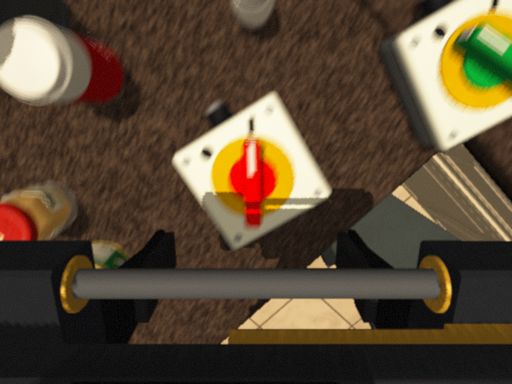

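The wrist view shows the red bar running from (252,145) to (252,224) with its disc around (253,176), so the tool is already well aligned. Green is at the upper right. The fixed grip of about 30 N per pad would add up to over 50 N, so I'll cage the bar loosely with a 20 mm opening and turn it instead of squeezing.

```bash
cat >> m.py <<'E'
def handle(c,col,roi,ztop=.103):
    M=masks(c,roi); k=big(M[col]); k2=big(cv2.morphologyEx(M[col],cv2.MORPH_OPEN,np.ones((3,3))))
    return disc(c,M['y']),k
E
python3 - <<'E'
from m import *
def white(c,roi,z=.063):
    hsv=cv2.cvtColor(c['pixels'],cv2.COLOR_RGB2HSV); m=cv2.inRange(hsv,(0,0,190),(180,70,255)); R=np.zeros_like(m); x0,y0,x1,y1=roi; R[y0:y1,x0:x1]=255
    k=cv2.convexHull(big(m&R)); p=np.array([onz(c,q[0],z)[:2] for q in k])
    b=cv2.minAreaRect((p*1e4).astype(np.float32)); return np.array(b[0])/1e4,np.array(b[1])/1e4,b[2]
W,S,D=load('w1'),load('scene0'),load('side0')
P={}
for n,c,roi in(('w',W,(165,80,340,255)),('s',S,(190,165,248,222)),('d',D,(195,190,246,254))):
    M=masks(c,roi); print(n,'disc',disc(c,M['y']).round(4),'white',*white(c,roi))
    k=big(M['r']); mu=cv2.moments(k); P[n]=(c,(mu['m10']/mu['m00'],mu['m01']/mu['m00']))
for n in 'sd':
    print('tri',tri(*P['w'],*P[n]))
for n,c,roi in(('s',S,(222,210,285,275)),('d',D,(283,190,336,252))):
    print('green',n,*white(c,roi))
# wrist bar ends: red+pointer columns
c=W; k=big(masks(c,(165,80,340,255))['r']).reshape(-1,2)
print(k.min(0),k.max(0)); 
for row in (155,160,200,210,215,220):
    q=k[abs(k[:,1]-row)<1,0]; print(row,q.min(),q.max())
E
```

```text
w disc [0.4791 0.1415 0.0404] white [0.48071436 0.14114683] [0.11647908 0.11846051] 0.7442466020584106
s disc [0.4748 0.1383 0.0366] white [0.4763896  0.14036492] [0.11769778 0.11997898] 0.6533313989639282
d disc [0.4762 0.1418 0.0398] white [0.47493545 0.14161221] [0.12096705 0.11829968] 0.8965067267417908
tri (array([0.47524571, 0.1434956 , 0.08042994]), np.float64(0.0007823874947450465))
tri (array([0.47519071, 0.14224568, 0.07885045]), np.float64(0.0024054534047712427))
green s [ 0.46123994 -0.09633776] [0.11984152 0.11771072] 89.58110046386719
green d [ 0.46358677 -0.09404424] [0.11859199 0.12920764] 89.40492248535156
[230 142] [275 225]
155 243 259
160 240 261
200 244 262
210 245 260
215 246 259
220 246 260
```

Three views agree: red centre (0.4767, 0.1414), box yaw 0.7°, cover 118 mm (120 expected), handle triangulated at z ≈ 0.08 over disc and skirt. All of this is consistent with the given sizes, so I'll descend with the fingers open.

>>> servo_tool([
  [0.05,0.09,-0.6,0.02,87],
  [0.05,0.09,-1.3,0.02,87],
  [0.05,0.09,-2.0,0.02,87],
  [0.05,0.09,-2.7,0.02,70],
  [0.05,0.09,-3.3,0.02,60],
])

```text
time_s: 1.87
tcp_pos: [0.4757, 0.1428, 0.1391]
ee_rot: [[0.871, -0.492, -0.001], [-0.492, -0.871, -0.001], [-0.001, 0.001, -1.0]]
wrist_force: [0.7, -0.6, -0.7]
gripper_width: 0.916
gripper_force: 0.0
```

>>> servo_tool([
  [0,0,-0.4,0,50],
  [0,0,-0.8,0,45],
  [0,0,-1.2,0,40],
  [0,0,-1.5,0,35],
  [0,0,-1.55,0,30],
])

```text
time_s: 2.28
tcp_pos: [0.4751, 0.1426, 0.0923]
ee_rot: [[0.871, -0.492, -0.003], [-0.492, -0.871, -0.002], [-0.002, 0.003, -1.0]]
wrist_force: [0.2, 0.0, -0.0]
gripper_width: 0.551
gripper_force: 0.0
```

```bash
python3 - <<'E'
from h import *
s=r.sense(); print(s['tcp_pos'],s['wrist_force'],s['gripper_width']*87,s['gripper_force'])
cap('wrist','w2')
E
```

```text
[0.47513499 0.14258512 0.0923198 ] [ 0.23566542  0.02836194 -0.03044901] 47.949117032291944 0.0
```

View pics/w2.png

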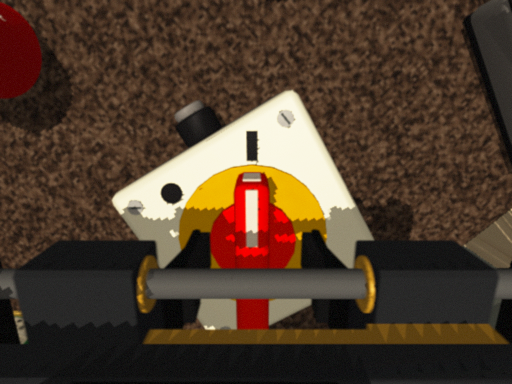

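The wrist view shows the bar centred at column 252, between fingers at columns 205 and 303. The pointer is at the bar mark and the finger tips are beside the handle. I'll narrow to a loose 20 mm cage.

>>> servo_tool([
  [0.02,0.03,0,0,26],
  [0.02,0.03,0,0,24],
  [0.02,0.03,0,0,22],
  [0.02,0.03,0,0,21],
  [0.02,0.03,0,0,20],
])

```text
time_s: 2.75
tcp_pos: [0.477, 0.1442, 0.0945]
ee_rot: [[0.871, -0.491, 0.001], [-0.491, -0.871, 0.001], [0.0, -0.001, -1.0]]
wrist_force: [0.0, -0.3, -1.0]
gripper_width: 0.249
gripper_force: 0.0
```

>>> servo_tool([
  [0,0,0,0,20],
  [0,0,0,0,20],
  [0,0,0,0,20],
  [0,0,0,0,20],
  [0,0,0,0,20],
])

```text
time_s: 3.17
tcp_pos: [0.4768, 0.1441, 0.094]
ee_rot: [[0.871, -0.491, -0.0], [-0.491, -0.871, -0.0], [-0.0, 0.0, -1.0]]
wrist_force: [-0.4, 0.3, 0.4]
gripper_width: 0.232
gripper_force: 0.0
```

```bash
python3 - <<'E'
from m import *
c=cap('wrist','w3'); p=c['pixels'].astype(int)
for n in('w2','w3'):
    p=load(n)['pixels'].astype(int); T=np.array(load(n)['world_from_camera']); print(n,T[:3,3].round(4))
    for row in(185,235,250,262):
        R=np.where((p[row,:,0]>110)&(p[row,:,1]<40))[0]; d=np.where(p[row].max(1)<45)[0]; d=d[(d>150)&(d<350)]
        L,Q=d[d<250],d[d>255]; print(row,R.min(),R.max(),L.max() if len(L) else 0,Q.min() if len(Q) else 0)
E
```

```text
w2 [0.5412 0.1071 0.2366]
185 236 267 175 0
235 211 294 208 303
250 211 293 209 302
262 217 287 209 301
w3 [0.5424 0.1083 0.2385]
185 241 272 179 0
235 215 298 235 275
250 238 273 236 275
262 238 273 236 275
```

View pics/w3.png

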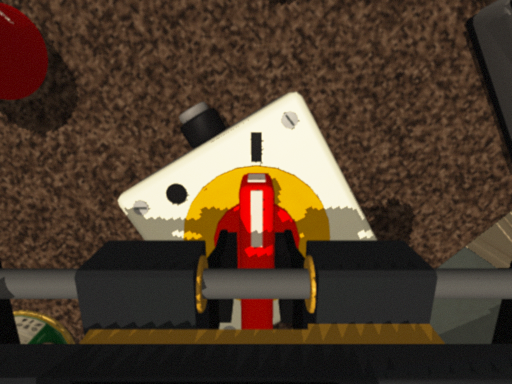

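The bar spans columns 241–272 between fingers at 236 and 275, so it is centred within half a millimetre and free. Now I'll turn it slowly.

>>> servo_tool([
  [0,0,0,0.05,20],
  [0,0,0,0.1,20],
  [0,0,0,0.15,20],
  [0,0,0,0.2,20],
  [0,0,0,0.25,20],
])

```text
time_s: 3.63
tcp_pos: [0.4764, 0.1438, 0.0939]
ee_rot: [[0.966, -0.259, -0.001], [-0.259, -0.966, -0.001], [-0.001, 0.001, -1.0]]
wrist_force: [-0.1, -0.5, 1.0]
gripper_width: 0.231
gripper_force: 4.2
```

>>> servo_tool([
  [0,0,0,0.05,20],
  [0,0,0,0.1,20],
  [0,0,0,0.15,20],
  [0,0,0,0.2,20],
  [0,0,0,0.25,20],
])

```text
time_s: 4.05
tcp_pos: [0.4762, 0.1434, 0.0939]
ee_rot: [[1.0, -0.012, -0.002], [-0.012, -1.0, -0.001], [-0.002, 0.001, -1.0]]
wrist_force: [-1.3, -1.5, 0.7]
gripper_width: 0.231
gripper_force: 3.0
```

Forces are small (4 N on the pad), so I'll continue.

>>> servo_tool([
  [0,0,0,0.05,20],
  [0,0,0,0.1,20],
  [0,0,0,0.15,20],
  [0,0,0,0.2,20],
  [0,0,0,0.25,20],
])

```text
time_s: 4.47
tcp_pos: [0.4762, 0.1431, 0.0939]
ee_rot: [[0.972, 0.236, -0.002], [0.236, -0.972, -0.002], [-0.002, 0.001, -1.0]]
wrist_force: [0.8, -1.8, 1.1]
gripper_width: 0.229
gripper_force: 1.4
```

>>> servo_tool([
  [0,0,0,0.05,20],
  [0,0,0,0.1,20],
  [0,0,0,0.15,20],
  [0,0,0,0.2,20],
  [0,0,0,0.27,20],
])

```text
time_s: 4.88
tcp_pos: [0.4768, 0.1439, 0.094]
ee_rot: [[0.873, 0.487, -0.0], [0.487, -0.873, -0.0], [-0.0, 0.0, -1.0]]
wrist_force: [0.1, 0.1, 0.4]
gripper_width: 0.231
gripper_force: 0.0
```

>>> servo_tool([
  [0,0,0,0.03,20],
  [0,0,0,0.03,20],
  [0,0,0,0.03,20],
  [0,0,0,0.03,20],
  [0,0,0,0.03,20],
])

```text
time_s: 5.3
tcp_pos: [0.4768, 0.1441, 0.094]
ee_rot: [[0.86, 0.51, -0.0], [0.51, -0.86, -0.0], [-0.0, 0.0, -1.0]]
wrist_force: [-0.0, 0.2, -0.4]
gripper_width: 0.227
gripper_force: 0.0
```

```bash
python3 - <<'E'
from h import *
s=r.sense(); print(s['tcp_pos'],s['wrist_force'],s['moment'])
p=cap('wrist','w4')['pixels'].astype(int)
for row in(185,195,210,235,250,262):
    R=np.where((p[row,:,0]>110)&(p[row,:,1]<40))[0]; d=np.where(p[row].max(1)<45)[0]; d=d[(d>150)&(d<350)]
    L,Q=d[d<250],d[d>255]; print(row,R.min(),R.max(),L.max() if len(L) else 0,Q.min() if len(Q) else 0)
E
```

```text
[0.47683224 0.1440886  0.09403824] [-0.00622333  0.23972687 -0.43341066] [-0.09250507 -0.04281459 -0.0019103 ]
185 243 273 0 0
195 242 275 0 330
210 234 282 152 0
235 217 299 235 277
250 238 299 236 277
262 238 274 236 277
```

View pics/w4.png

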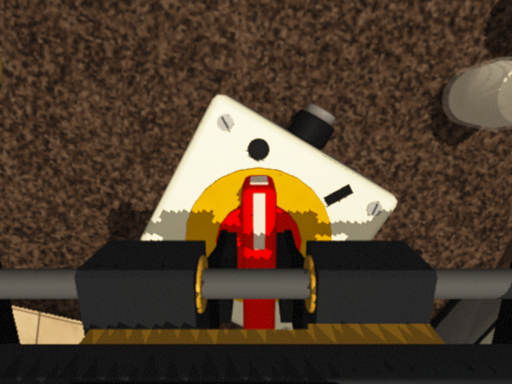

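The red pointer now stands on the dot with no force, so red is off. I'll open, lift and go over to green.

>>> servo_tool([
  [0,0,0,0,45],
  [0,0,0,0,60],
  [0,0,0.8,0,60],
  [0,0,1.7,0,60],
  [0,0,2.6,0,60],
])

```text
time_s: 5.77
tcp_pos: [0.4764, 0.1438, 0.1726]
ee_rot: [[0.86, 0.511, -0.002], [0.511, -0.86, -0.001], [-0.002, 0.0, -1.0]]
wrist_force: [1.2, 0.2, 0.5]
gripper_width: 0.524
gripper_force: 0.0
```

>>> servo_tool([
  [0,0,0.8,0,60],
  [0,-1.0,1.6,0,60],
  [-0.2,-2.2,1.6,0,60],
  [-0.3,-3.4,1.6,0,60],
  [-0.4,-4.6,1.6,0,60],
])

```text
time_s: 6.18
tcp_pos: [0.4644, 0.005, 0.2207]
ee_rot: [[0.859, 0.512, 0.001], [0.512, -0.859, 0.001], [0.002, 0.0, -1.0]]
wrist_force: [0.5, -0.8, -0.6]
gripper_width: 0.687
gripper_force: 0.0
```

>>> servo_tool([
  [0,-1.0,0,0,60],
  [-0.1,-2.0,0,0,60],
  [-0.1,-3.0,0,0,60],
  [-0.1,-3.35,0,0,60],
  [-0.1,-3.35,0,0,60],
])

```text
time_s: 6.6
tcp_pos: [0.4615, -0.0962, 0.2199]
ee_rot: [[0.862, 0.508, -0.0], [0.508, -0.862, -0.0], [-0.0, -0.0, -1.0]]
wrist_force: [-0.3, 0.9, 0.5]
gripper_width: 0.69
gripper_force: 0.0
```

```bash
python3 - <<'E'
from m import *
s=r.sense(); E=np.array(s['ee_rot']); print(s['tcp_pos'],np.degrees(np.arctan2(E[1,0],E[0,0])))
c=cap('wrist','w5'); M=masks(c,(100,60,420,240)); print('disc',disc(c,M['y']))
k=big(M['g']).reshape(-1,2); print(k.min(0),k.max(0))
for row in range(k[:,1].min()+8,k[:,1].max(),8):
    q=k[abs(k[:,1]-row)<1,0]; print(row,q.min(),q.max(),(q.min()+q.max())/2)
E
```

```text
[ 0.46153166 -0.09616876  0.21994398] 30.508119090718374
disc [ 0.46189927 -0.09206655  0.04125924]
[229 144] [279 236]
152 245 263 254.0
160 245 263 254.0
168 236 272 254.0
176 231 277 254.0
184 229 279 254.0
192 230 278 254.0
200 234 273 253.5
208 245 262 253.5
216 245 262 253.5
224 245 261 253.0
232 245 261 253.0
```

View pics/w5.png

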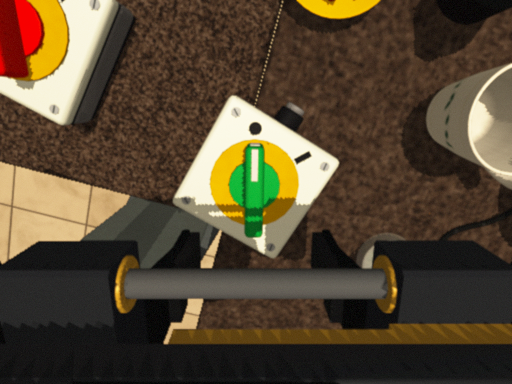

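The wrist view shows green centred at (254,190), its bar vertical at columns 245–262 and its pointer at the dot. The mug and glass are well off to the right. I'll shift about 1–2 mm and go down.

>>> servo_tool([
  [0.02,0.06,-0.6,0,60],
  [0.02,0.06,-1.3,0,60],
  [0.02,0.06,-2.0,0,60],
  [0.02,0.06,-2.6,0,50],
  [0.02,0.06,-3.1,0,45],
])

```text
time_s: 7.07
tcp_pos: [0.4621, -0.0913, 0.1257]
ee_rot: [[0.859, 0.512, -0.001], [0.512, -0.859, 0.0], [-0.001, -0.001, -1.0]]
wrist_force: [-0.0, -0.5, -0.7]
gripper_width: 0.61
gripper_force: 0.0
```

>>> servo_tool([
  [0,0,-0.4,0,45],
  [0,0,-0.8,0,40],
  [0,0,-1.1,0,35],
  [0,0,-1.1,0,30],
  [0,0,-1.1,0,30],
])

```text
time_s: 7.48
tcp_pos: [0.4626, -0.092, 0.0939]
ee_rot: [[0.859, 0.512, -0.001], [0.512, -0.859, -0.0], [-0.001, -0.0, -1.0]]
wrist_force: [-0.3, 0.6, -0.4]
gripper_width: 0.369
gripper_force: 0.0
```

```bash
cat > f.py <<'E'
from m import *
import sys
s=r.sense(); print(s['tcp_pos'],s['gripper_width']*87)
p=cap('wrist',sys.argv[1])['pixels'].astype(int)
for row in(185,195,235,250,262):
    R=np.where((p[row,:,1]>70)&(p[row,:,0]<60)&(p[row,:,2]<110)&(p[row,:,1]>p[row,:,2]+25))[0]; d=np.where(p[row].max(1)<45)[0]; d=d[(d>150)&(d<350)]
    L,Q=d[d<250],d[d>255]; print(row,R.min() if len(R) else 0,R.max() if len(R) else 0,L.max() if len(L) else 0,Q.min() if len(Q) else 0)
E
python3 f.py w6
```

```text
[ 0.46258151 -0.09195226  0.09392137] 32.126784923201086
185 246 274 0 0
195 245 277 0 340
235 226 285 224 287
250 226 285 225 286
262 227 284 225 286
```

The bar sits about 1.6 mm towards tool +y, so I'll correct that while narrowing the cage.

>>> servo_tool([
  [0.03,-0.05,0,0,30],
  [0.03,-0.05,0,0,26],
  [0.03,-0.05,0,0,24],
  [0.03,-0.05,0,0,23],
  [0.03,-0.05,0,0,23],
])

```text
time_s: 7.95
tcp_pos: [0.4634, -0.0942, 0.0943]
ee_rot: [[0.86, 0.511, 0.001], [0.511, -0.86, 0.0], [0.001, 0.0, -1.0]]
wrist_force: [-1.0, -0.9, -0.8]
gripper_width: 0.269
gripper_force: 0.0
```

```bash
python3 f.py w7
```

```text
[ 0.46344642 -0.09415963  0.09431462] 23.398570405535192
185 241 270 0 0
195 239 272 0 334
235 214 277 233 278
250 235 276 233 278
262 235 276 233 278
```

View pics/w7.png

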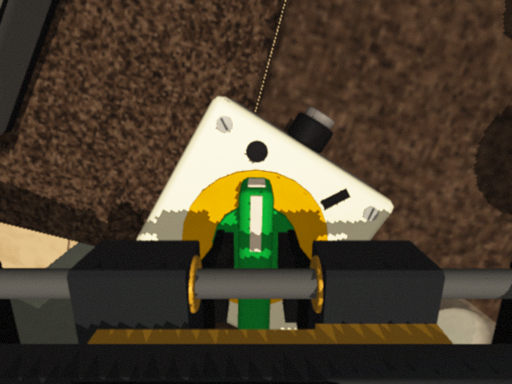

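The wrist view shows the green bar (columns 240–271) centred between fingers at 233 and 278. I'll close to a 20 mm cage and turn clockwise gently.

>>> servo_tool([
  [0,0,0,0,20],
  [0,0,0,0,20],
  [0,0,0,0,20],
  [0,0,0,0,20],
  [0,0,0,0,20],
])

```text
time_s: 8.42
tcp_pos: [0.4633, -0.0941, 0.094]
ee_rot: [[0.86, 0.511, -0.0], [0.511, -0.86, 0.0], [-0.0, -0.0, -1.0]]
wrist_force: [0.0, -1.3, 0.8]
gripper_width: 0.23
gripper_force: 0.0
```

>>> servo_tool([
  [0,0,0,-0.05,20],
  [0,0,0,-0.1,20],
  [0,0,0,-0.15,20],
  [0,0,0,-0.2,20],
  [0,0,0,-0.25,20],
])

```text
time_s: 8.83
tcp_pos: [0.4629, -0.094, 0.094]
ee_rot: [[0.96, 0.28, -0.001], [0.28, -0.96, 0.0], [-0.001, -0.0, -1.0]]
wrist_force: [-1.1, 1.2, 0.4]
gripper_width: 0.234
gripper_force: 4.3
```

>>> servo_tool([
  [0,0,0,-0.05,20],
  [0,0,0,-0.1,20],
  [0,0,0,-0.15,20],
  [0,0,0,-0.2,20],
  [0,0,0,-0.25,20],
])

```text
time_s: 9.25
tcp_pos: [0.463, -0.0941, 0.094]
ee_rot: [[0.999, 0.034, -0.001], [0.034, -0.999, -0.0], [-0.001, 0.0, -1.0]]
wrist_force: [-0.2, 0.0, 0.4]
gripper_width: 0.228
gripper_force: 2.9
```

>>> servo_tool([
  [0,0,0,-0.05,20],
  [0,0,0,-0.1,20],
  [0,0,0,-0.15,20],
  [0,0,0,-0.2,20],
  [0,0,0,-0.25,20],
])

```text
time_s: 9.67
tcp_pos: [0.463, -0.0942, 0.094]
ee_rot: [[0.977, -0.214, -0.001], [-0.214, -0.977, -0.0], [-0.001, 0.0, -1.0]]
wrist_force: [-0.8, -0.9, -0.7]
gripper_width: 0.228
gripper_force: 1.1
```

>>> servo_tool([
  [0,0,0,-0.05,20],
  [0,0,0,-0.1,20],
  [0,0,0,-0.15,20],
  [0,0,0,-0.2,20],
  [0,0,0,-0.25,20],
])

```text
time_s: 10.08
tcp_pos: [0.4633, -0.0941, 0.094]
ee_rot: [[0.893, -0.45, -0.0], [-0.45, -0.893, -0.0], [-0.0, 0.0, -1.0]]
wrist_force: [0.2, 0.0, 0.2]
gripper_width: 0.231
gripper_force: 0.0
```

>>> servo_tool([
  [0,0,0,-0.04,20],
  [0,0,0,-0.04,20],
  [0,0,0,-0.04,20],
  [0,0,0,-0.04,20],
  [0,0,0,-0.04,20],
])

```text
time_s: 10.5
tcp_pos: [0.4633, -0.0941, 0.0941]
ee_rot: [[0.876, -0.482, -0.0], [-0.482, -0.876, -0.0], [0.0, 0.0, -1.0]]
wrist_force: [0.9, -0.1, 0.3]
gripper_width: 0.229
gripper_force: 0.0
```

Green snapped over. I'll open, lift clear and check both handles.

>>> servo_tool([
  [0,0,0,0,45],
  [0,0,0,0,60],
  [0,0,0.8,0,60],
  [0,0,1.7,0,60],
  [0,0,2.6,0,60],
])

```text
time_s: 10.92
tcp_pos: [0.4628, -0.0942, 0.1726]
ee_rot: [[0.876, -0.483, -0.002], [-0.483, -0.876, -0.0], [-0.002, 0.001, -1.0]]
wrist_force: [1.2, 0.5, -0.1]
gripper_width: 0.522
gripper_force: 0.0
```

>>> servo_tool([
  [0,0,1.0,0,60],
  [0,0,2.0,0,60],
  [0,0,3.0,0,60],
  [0,0,3.0,0,60],
  [0,0,3.0,0,60],
])

```text
time_s: 11.33
tcp_pos: [0.4641, -0.094, 0.2639]
ee_rot: [[0.876, -0.483, 0.005], [-0.483, -0.876, 0.001], [0.004, -0.003, -1.0]]
wrist_force: [-1.3, -0.2, -1.0]
gripper_width: 0.687
gripper_force: 0.0
```

```bash
python3 - <<'E'
from m import *
s=r.sense(); print(s['tcp_pos'],s['wrist_force'],s['time_s'])
c=cap('wrist','w8'); d=cap('side','side8')
M=masks(c,(0,0,512,235))
for col in 'rg':
    k=big(M[col]); vx,vy,x,y=cv2.fitLine(k,cv2.DIST_L2,0,.01,.01).ravel()
    a,b=[onz(c,(x+t*vx,y+t*vy),.095) for t in(-15,15)]; print(col,np.degrees(np.arctan2(*(b-a)[1::-1])),x,y)
a=cv2.resize(cv2.imread('pics/side8.png')[170:265,110:400],None,fx=2.7,fy=2.7,interpolation=2); b=cv2.imread('pics/w8.png')[:330]
b=cv2.copyMakeBorder(b,0,0,0,a.shape[1]-512,0); cv2.imwrite('pics/fin.png',np.vstack([a,b]))
E
```

```text
[ 0.46408453 -0.09398254  0.26385107] [-1.26846267 -0.1723904  -0.96769885] 11.3333
r -123.2030299164743 137.51492 9.731343
g -30.975470033612563 257.18616 183.03192
```

View pics/fin.png

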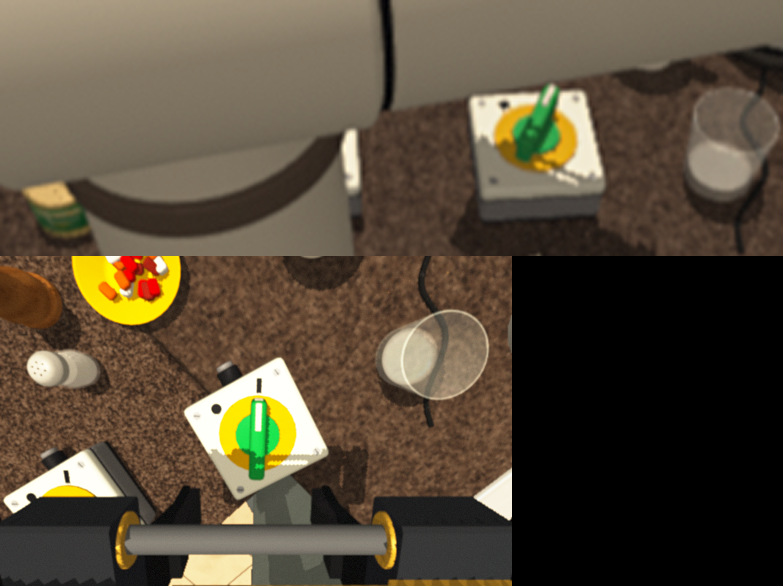

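Green stands at its bar mark. The arm hides red in the side view, so I'll check red by number in the scene camera and then hand in.

```bash
python3 - <<'E'
from m import *
c=cap('scene','s9')
ok=False
for n in('scene0','s9'):
  c=load(n)
  for col,roi in(('r',(190,165,248,222)),('g',(222,210,285,275))):
    k=big(masks(c,roi)[col]); vx,vy,x,y=cv2.fitLine(k,cv2.DIST_L2,0,.01,.01).ravel()
    a,b=[onz(c,(x+t*vx,y+t*vy),.095) for t in(-8,8)]; w=np.degrees(np.arctan2(*(b-a)[1::-1])); print(n,col,w,cv2.contourArea(k))
    if n=='s9' and col=='r': ok=abs((w+90)%180-90-28)<14
print(ok)
if ok: print(r.finish_job())
E
```

```text
scene0 r -38.08294714448073 176.0
scene0 g 28.47601039546088 166.0
s9 r 33.70267721785147 127.5
s9 g -34.91599996579724 212.5
True
the job is handed in; nothing more can be done
None
```

The job is handed in: the red handle was turned off first, then the green on. The last camera check shows each at its mark, with the fingers clear of both; the hand-in returned no verdict.

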